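# Balance the control board on the crown of the pump shell

### The job

The circuit board on the carton is to be tacked with hot glue on the domed pump shell, with its weight exactly over the crown. Slide the board about four centimetres out over the carton's front edge, take it there by its two long edges (do not press on or pinch the battery pack) and balance it on top of the dome, shifting it until it stays there level by itself, with nothing holding it. Leave the other things on the table where they are.

Things in the scene. Friction and masses are not known exactly. Their poses are not given: they have to be found in the camera images.
- board: thin dark-green circuit board, 132 x 62 x 3 mm, about 145 g with its pack, loose, flat on the carton's lid. Origin: middle of its underside; x along its length (at the start pointing away from the robot), y along its width, z up out of its face. Bare are the end strips beyond the pack (24 mm long) and the side strips (11 mm wide), but for a 3 mm high connector in the middle of the -x end
- pack: sealed dark-grey battery pack, 84 x 40 x 8 mm, fixed on the middle of the board's face, long side along the board; origin 3 mm above the board's, same axes. Not to be pressed or pinched. The heavy cell hidden in it sits off centre, so board and pack balance on the board's line y = 0 at an unknown x between -14 and +14 mm (centre of mass about 5 mm above the underside)
- carton: full, heavy off-white cardboard carton that does not move, 200 (x) x 190 (y) x 45 mm high, with a flat top. Origin: middle of its underside; x points away from its front side, which faces the robot, so the front top edge is at x = -100 mm, z = 45 mm
- shell: white domed shell of a wearable pump, rim down, stuck to the table, 72 mm high, 133 mm across its lilac rim; a short lilac spout on its +x side. Origin: middle of its underside, z up. Its grippy top is part of a ball of radius 42 mm centred 30 mm above the origin, out to 34 mm from the axis (54 mm high there); below, a skirt widens to the rim
- shell_top (a point): the crown: highest point of the shell, 72 mm above its origin. A board let go there rolls on the ball and settles, after some rocking, with its centre of mass above the point of touch: a centre of mass d off to one side gives a tilt of about d / 37 mm (rad), that side down
- board_near (a point): middle of the board's end on its -x side (underside), 66 mm from the middle: at the start the end nearest the carton's front edge
- glue_gun: yellow hot-glue gun lying on its side, about 170 x 130 x 42 mm, loose; origin on the table under its barrel's middle. Leave alone
- milk_bottle: clear milk bottle with lilac lid, 62 mm across, 124 mm high, loose; origin under its middle. Leave alone
- flange: clear funnel standing wide rim down, 76 mm across, 62 mm high, loose; origin under its middle. Leave alone
- tape_roll: roll of light-green tape lying flat, 64 mm across, 24 mm high, loose; origin under its middle. Leave alone

How it is judged:
By the outcome, as a careful person would: the job done as asked, in the order asked, and still so for the second after the job is handed in, with the robot touching nothing.
It also fails if it takes over 72 s, if anything falls off the work surface, if the arm or the gripper's body presses on something with over 40 N, if the wrist force passes 120 N, or if a joint passes its speed limit or range.

### The arm

A 7-joint arm with a two-finger parallel gripper is mounted at the origin on the work surface. World frame = base frame: x ahead of the robot, y to its left, z up, the work surface at z = 0. Lengths are in mm, angles in rad, forces in N, time in s.
With the tool pointing down it reaches from about 400 to 875 mm from the base axis. Payload 4.4 kg.
Tool frame: the origin (TCP) lies at the very end of the fingers, on their centre line; the grasp point (between the pads) lies 19 mm behind it; z points along the fingers, y is the direction in which the jaws open and shut (so a half turn about z gives the same grasp; the last joint's range is limited). The gripper opens to 85 mm and grips with 20 to 120 N. Pads are 22 mm wide; open, the fingers measure 114 mm over their backs; the gripper's body (76 mm by 85 mm) begins 54 mm behind the grasp point. The pads swing forward as they close: fully open they stand 13 mm farther back than shut.
Start: joints at [-1.401, 0.628, 0.038, 1.517, -0.027, 0.996, -0.02], TCP at [151.828, 632.033, 231.313] pointing down, gripper open.
Joint ranges: [-3.06, 3.06], [-0.37, 2.12], [-1.25, 1.32], [0.18, 2.47], [-1.1, 4.24], [0.23, 1.98], [-2.94, 2.94]. Speed limits (rad/s): [2.57, 2.57, 3.14, 3.14, 3.14, 3.14, 3.14].

### API

Orientations are given as [roll, pitch, yaw] about the fixed x, y, z axes, in that order (R = Rz(yaw) Ry(pitch) Rx(roll)).
In Python, from cell import read_state, get_image, calibration, finish_job gives the robot as it stands. The module is installed in compiled form; this text tells all that it offers.
- The arm moves only by the tool apply_moves, never from a script. Its argument "increments" is a list of rows, each an object of numbers: "tx", "ty", "tz": the shift along the world's x, y, z in m; "rx", "ry", "rz": the turn, a rotation vector about the world's x, y, z in units of 5 degrees (1.0 is 5 degrees); "claw": the finger opening in m, from 0 to 0.0854. In form: [{"tx": .., "ty": .., "tz": .., "rx": .., "ry": .., "rz": .., "claw": ..}, ...]. A call has 1 to 12 rows; each row is the pose to reach, as a shift and turn from the pose commanded when the call began; what a row does not reach only later rows make up. A row lasts 1/10 s, in which the tool goes at most 50 mm and 8.59 degrees, less where a joint would pass 70% of its speed; a pose out of reach is approached as far as the arm can. A call with a gripper value outside its range is refused whole. The fingers move at their own pace and stop on an object; the grip force is fixed at half the most. Time passes only in rows, so rows that repeat a pose let the fingers close. It gives the time, the measured TCP pose, the force and the opening at its end, in the units of the state.
- read_state(): the state, without advancing time (a new reading comes with each control period).
- get_image(name): name is "scene" or "top"; returns the picture (384x512x3 uint8, red, green, blue); there is no depth.
- calibration(name): a dict with "camera_matrix" (3x3 intrinsics, pixels), "origin" and "attitude" of the camera in the world. Camera axes: x right, y up, looking along -z (the intrinsics and any distortion apply to the point x, -y, -z); pixel columns grow to the right and rows downward; lengths in mm; the calibration is good to about 2 mm. A picture is of the moment at which its call begins. calibration takes no time and is no camera call.
- finish_job(): hands the job in, once; it reports no verdict.
The state is a dict: "clock": time; "qpos": joint angles; "qd": joint speeds; "tau": joint torques, N m; "eef_pos": TCP position; "tool_rot": TCP orientation; "force": force on the tool from outside, world axes, zero at the start; "torque": the same for the moment, N m; "width": finger opening in mm.
Only numpy, scipy, OpenCV 4.12 (cv2) and the standard library are available. Lean on these libraries where they do the work, as an engineer would, in place of code of your own. Each camera call takes 0.05 s, during which the arm holds its last target. There are 200 camera calls.

## Working session

There is one attempt and no reset: what is moved stays moved. The work goes in short steps, Python scripts to look and compute and a tool call to move; the robot and the scene stay as the last step left them, time stands still between calls to the robot, and variables do not carry over. Pictures are saved under pics/ and viewed, about 8 in all and at most 12, crops included, and the job is handed in when it is done.

Besides the shell and the picture viewer there is one more tool, called after "Call:" as name(argument=value, ...), one argument or row to a line, values as JSON. apply_moves: Moves the arm, as the interface text tells. Its arguments: {"type":"object","properties":{"increments":{"type":"array"}},"required":["increments"]}

```bash
mkdir -p pics
cat > h.py <<'E'
import numpy as np, cv2
from cell import *
def snap(n,f):
    im=get_image(n); cv2.imwrite('pics/'+f,im[:,:,::-1]); return im
E
python3 - <<'E'
from h import *
a=snap('scene','a.png');b=snap('top','b.png')
for n in('scene','top'):
    print(n,calibration(n))
s=read_state();print(s)
cv2.imwrite('pics/ab.png',np.vstack([a,b])[:,:,::-1])
E
```

```text
scene {'camera_matrix': array([[471.04165135,   0.        , 250.28608753],
       [  0.        , 471.04165135, 195.29317532],
       [  0.        ,   0.        ,   1.        ]]), 'origin': array([1213.1179746 , -595.30499806,  841.80433476]), 'attitude': array([0.81184516, 0.01461247, 0.82993197])}
top {'camera_matrix': array([[455.64262195,   0.        , 251.85613844],
       [  0.        , 455.64262195, 195.50190165],
       [  0.        ,   0.        ,   1.        ]]), 'origin': array([431.26757753, -19.84523552, 950.93522999]), 'attitude': array([ 0.18241144, -0.0182904 , -1.58594442])}
{'clock': 0.1, 'qpos': array([-1.40079541,  0.62928523,  0.03841296,  1.51828076, -0.02701923,
        0.99634165, -0.01999612]), 'qd': array([-1.31659247e-03, -1.47097640e-03,  1.56255963e-04, -5.35318489e-03,
        6.01268200e-05,  1.55451354e-03,  6.54772598e-04]), 'tau': array([ 4.50780193e-03, -5.64536369e+01,  1.23060454e+00, -1.93972743e+01,
        1.12584379e-02,  5.40744164e-03,  2.92682512e-05]), 'eef_pos': array([151.66477091, 631.45576312, 230.45592826]), 'tool_rot': array([-3.13979419e+00, -1.41670957e-05,  2.90581058e+00]), 'force': array([-0.77133176, -0.58520729,  0.12823313]), 'torque': array([-0.00538611,  0.01611   ,  0.01816362]), 'width': 85.21328043334334}
```

View pics/a.png

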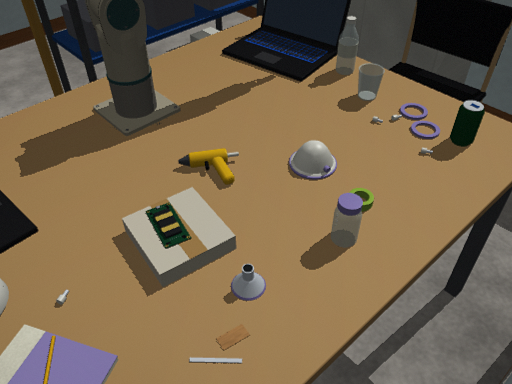

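View pics/b.png

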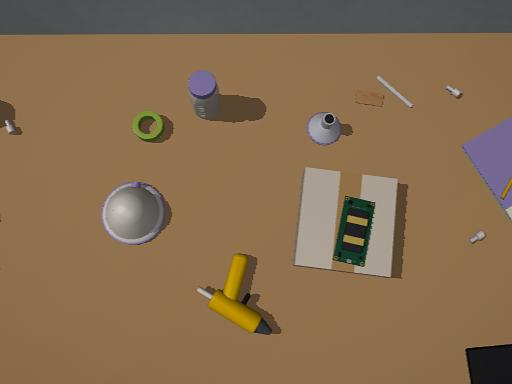

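```bash
cat >> h.py <<'E'
from scipy.spatial.transform import Rotation as Ro
from scipy.optimize import least_squares
def cam(n):
    c=calibration(n);R=Ro.from_euler('xyz',c['attitude']).as_matrix()@np.diag([1,-1,-1]);return c['camera_matrix'],R,c['origin']
def proj(n,P):
    K,R,o=cam(n);q=(np.atleast_2d(P)-o)@R@K.T;return q[:,:2]/q[:,2:]
def ray(n,uv,z):
    K,R,o=cam(n);d=R@np.linalg.solve(K,[uv[0],uv[1],1]);return o+d*(z-o[2])/d[2]
E
python3 - <<'E'
from h import *
b=cv2.imread('pics/b.png');a=cv2.imread('pics/a.png')
print('carton',[ray('top',p,45).round(0)[:2] for p in [(305,168),(398,178),(392,277),(294,266)]])
print('board',[ray('top',p,48).round(0)[:2] for p in [(349,197),(375,200),(363,266),(334,262)]])
print('shellrim',ray('top',(133.5,213),0)); print('shell scene rim',ray('scene',(313,163),0))
for n,p in dict(gun=(235,300),bottle=(205,110),flange=(324,130),tape=(148,126)).items(): print(n,ray('top',p,0).round())
c=np.vstack([cv2.resize(b[180:290,280:410],None,fx=5,fy=5,interpolation=cv2.INTER_CUBIC)])
cv2.imwrite('pics/c.png',c)
E
```

```text
carton [array([ 654., -149.]), array([ 631., -339.]), array([ 432., -312.]), array([ 456., -120.])]
board [array([ 592., -235.]), array([ 585., -288.]), array([ 454., -256.]), array([ 463., -199.])]
shellrim [572.02943744 208.95813561   0.        ]
shell scene rim [573.32986232 210.464536     0.        ]
gun [391.  -2.   0.]
bottle [798.  60.   0.]
flange [ 750. -200.    0.]
tape [763. 184.   0.]
```

View pics/c.png

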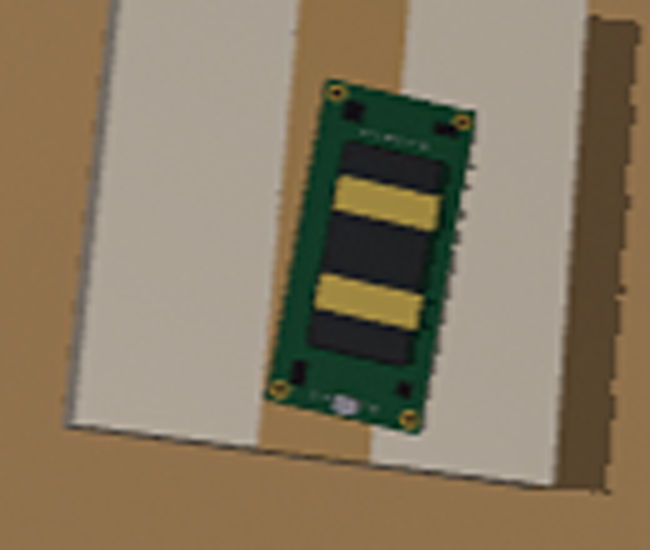

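```bash
cat >> h.py <<'E'
def fitrect(L,W,z,uv,x0):
    loc=np.array([[L/2,W/2],[L/2,-W/2],[-L/2,-W/2],[-L/2,W/2]])
    def pts(p):
        c,s=np.cos(p[2]),np.sin(p[2]);return np.c_[loc@np.array([[c,s],[-s,c]])+p[:2],np.full(4,z)]
    r=least_squares(lambda p:(proj('top',pts(p))-uv).ravel(),x0);return r.x,abs(r.fun).max()
E
python3 - <<'E'
from h import *
uv=np.array([(327,80),(475,113),(422,432),(266,400)])/5+[279.6,179.6]
print('board',fitrect(132,62,48,uv,[525,-245,-.2]))
uv=np.array([(305,168),(398,178),(552/5+279.6,487/5+179.6),(66/5+279.6,424/5+179.6)])
print('carton',fitrect(200,190,45,uv,[540,-230,-.1]))
# shell rim ellipse: lilac fit in both
for n,f,c in(('top','b.png',(133,213)),('scene','a.png',(313,160))):
    im=cv2.imread('pics/'+f);h=cv2.cvtColor(im,cv2.COLOR_BGR2HSV)
    m=((h[...,0]>112)&(h[...,0]<150)&(h[...,1]>50)&(h[...,2]>60)).astype(np.uint8)
    y,x=np.nonzero(m);k=np.hypot(x-c[0],y-c[1])<45;x=x[k];y=y[k]
    P=np.array([ray(n,(a,b),3)[:2] for a,b in zip(x,y)])
    r=least_squares(lambda p:np.hypot(*(P-p).T)-65,[572,209],loss='soft_l1',f_scale=2)
    print(n,len(x),r.x,np.abs(r.fun).mean())
    d=np.hypot(*(P-r.x).T);print(np.percentile(d,[5,50,95]))
E
```

```text
board (array([ 5.24336523e+02, -2.41995642e+02, -2.30374777e-01]), np.float64(0.4642715164157494))
carton (array([ 5.44063341e+02, -2.28351316e+02, -1.44630960e-01]), np.float64(1.2147342323646626))
top 310 [572.37556109 210.13596227] 1.413765587811046
[59.10471441 64.60383789 66.23067172]
scene 140 [569.98600412 210.09188267] 5.670056290257143
[43.06813729 64.84435825 68.91406208]
```

Call:
apply_moves(
  increments=[
    {"tx": 0.308,"ty": -0.432,"tz": 0,"claw": 0.04},
    {"tx": 0.308,"ty": -0.432,"tz": 0,"claw": 0.04},
    {"tx": 0.308,"ty": -0.432,"tz": 0,"claw": 0.04},
    {"tx": 0.308,"ty": -0.432,"tz": 0,"claw": 0.04},
    {"tx": 0.308,"ty": -0.432,"tz": 0,"claw": 0.04},
    {"tx": 0.308,"ty": -0.432,"tz": 0,"claw": 0.04},
    {"tx": 0.308,"ty": -0.432,"tz": 0,"claw": 0.04},
    {"tx": 0.308,"ty": -0.432,"tz": 0,"claw": 0.04},
    {"tx": 0.308,"ty": -0.432,"tz": 0,"claw": 0.04},
    {"tx": 0.308,"ty": -0.432,"tz": 0,"claw": 0.04},
    {"tx": 0.308,"ty": -0.432,"tz": 0,"claw": 0.04},
    {"tx": 0.308,"ty": -0.432,"tz": 0,"claw": 0.04},
  ],
)

```text
$.increments[0]: bad value
```

Call:
apply_moves(
  increments=[
    {"tx": 0.153,"ty": -0.463,"tz": 0,"claw": 0.04},
    {"tx": 0.153,"ty": -0.463,"tz": 0,"claw": 0.04},
    {"tx": 0.153,"ty": -0.463,"tz": 0,"claw": 0.04},
    {"tx": 0.153,"ty": -0.463,"tz": 0,"claw": 0.04},
    {"tx": 0.153,"ty": -0.463,"tz": 0,"claw": 0.04},
    {"tx": 0.153,"ty": -0.463,"tz": 0,"claw": 0.04},
    {"tx": 0.153,"ty": -0.463,"tz": 0,"claw": 0.04},
    {"tx": 0.153,"ty": -0.463,"tz": 0,"claw": 0.04},
    {"tx": 0.153,"ty": -0.463,"tz": 0,"claw": 0.04},
    {"tx": 0.153,"ty": -0.463,"tz": -0.03,"claw": 0.04},
    {"tx": 0.153,"ty": -0.463,"tz": -0.08,"claw": 0.04},
    {"tx": 0.153,"ty": -0.463,"tz": -0.13,"claw": 0.04},
  ],
)

```text
$.increments[0]: bad value
```

Call:
apply_moves(
  increments=[
    {"tx": 0.308,"ty": -0.432,"tz": 0,"rx": 0,"ry": 0,"rz": 0,"claw": 0.04},
    {"tx": 0.308,"ty": -0.432,"tz": 0,"rx": 0,"ry": 0,"rz": 0,"claw": 0.04},
    {"tx": 0.308,"ty": -0.432,"tz": 0,"rx": 0,"ry": 0,"rz": 0,"claw": 0.04},
    {"tx": 0.308,"ty": -0.432,"tz": 0,"rx": 0,"ry": 0,"rz": 0,"claw": 0.04},
    {"tx": 0.308,"ty": -0.432,"tz": 0,"rx": 0,"ry": 0,"rz": 0,"claw": 0.04},
    {"tx": 0.308,"ty": -0.432,"tz": 0,"rx": 0,"ry": 0,"rz": 0,"claw": 0.04},
    {"tx": 0.308,"ty": -0.432,"tz": 0,"rx": 0,"ry": 0,"rz": 0,"claw": 0.04},
    {"tx": 0.308,"ty": -0.432,"tz": 0,"rx": 0,"ry": 0,"rz": 0,"claw": 0.04},
    {"tx": 0.308,"ty": -0.432,"tz": 0,"rx": 0,"ry": 0,"rz": 0,"claw": 0.04},
    {"tx": 0.308,"ty": -0.432,"tz": 0,"rx": 0,"ry": 0,"rz": 0,"claw": 0.04},
    {"tx": 0.308,"ty": -0.432,"tz": 0,"rx": 0,"ry": 0,"rz": 0,"claw": 0.04},
    {"tx": 0.308,"ty": -0.432,"tz": 0,"rx": 0,"ry": 0,"rz": 0,"claw": 0.04},
  ],
)

```text
clock: 1.3
eef_pos: [462.6, 194.7, 231.2]
tool_rot: [-3.139, 0.002, 2.897]
force: [-0.7, -0.5, 0.1]
width: 39.6
```

Call:
apply_moves(
  increments=[
    {"tx": 0.153,"ty": -0.463,"tz": 0,"rx": 0,"ry": 0,"rz": 0,"claw": 0.04},
    {"tx": 0.153,"ty": -0.463,"tz": 0,"rx": 0,"ry": 0,"rz": 0,"claw": 0.04},
    {"tx": 0.153,"ty": -0.463,"tz": 0,"rx": 0,"ry": 0,"rz": 0,"claw": 0.04},
    {"tx": 0.153,"ty": -0.463,"tz": 0,"rx": 0,"ry": 0,"rz": 0,"claw": 0.04},
    {"tx": 0.153,"ty": -0.463,"tz": 0,"rx": 0,"ry": 0,"rz": 0,"claw": 0.04},
    {"tx": 0.153,"ty": -0.463,"tz": 0,"rx": 0,"ry": 0,"rz": 0,"claw": 0.04},
    {"tx": 0.153,"ty": -0.463,"tz": 0,"rx": 0,"ry": 0,"rz": 0,"claw": 0.04},
    {"tx": 0.153,"ty": -0.463,"tz": 0,"rx": 0,"ry": 0,"rz": 0,"claw": 0.04},
    {"tx": 0.153,"ty": -0.463,"tz": 0,"rx": 0,"ry": 0,"rz": 0,"claw": 0.04},
    {"tx": 0.153,"ty": -0.463,"tz": -0.05,"rx": 0,"ry": 0,"rz": 0,"claw": 0.04},
    {"tx": 0.153,"ty": -0.463,"tz": -0.1,"rx": 0,"ry": 0,"rz": 0,"claw": 0.04},
    {"tx": 0.153,"ty": -0.463,"tz": -0.14,"rx": 0,"ry": 0,"rz": 0,"claw": 0.04},
  ],
)

```text
clock: 2.5
eef_pos: [613.3, -264.3, 90.2]
tool_rot: [-3.141, 0.002, 2.904]
force: [-0.5, -0.7, -0.7]
width: 39.7
```

Run:
```python
from h import *
F=[];T=[]
for i in range(8):
    b=get_image('top'); s=read_state(); F.append(s['force']);T.append(s['torque']);
print(np.mean(F,0),np.std(F,0),np.mean(T,0),np.std(T,0),s['eef_pos'],s['tool_rot'],s['clock'])
cv2.imwrite('pics/d.png',b[:,:,::-1])
```

```text
[-0.26926172  0.11974225 -0.83345997] [0.85280633 0.83912206 2.24296858] [-0.01376156  0.01856203  0.00305708] [0.03636366 0.07038942 0.03015724] [ 615.08472177 -263.23430526   95.35562868] [-3.14092925  0.00575542  2.90648538] 2.9
```

Call:
apply_moves(
  increments=[
    {"tx": 0,"ty": 0,"tz": -0.02,"rx": 0,"ry": 0,"rz": 0,"claw": 0.04},
    {"tx": 0,"ty": 0,"tz": -0.038,"rx": 0,"ry": 0,"rz": 0,"claw": 0.04},
    {"tx": 0,"ty": 0,"tz": -0.044,"rx": 0,"ry": 0,"rz": 0,"claw": 0.04},
    {"tx": 0,"ty": 0,"tz": -0.044,"rx": 0,"ry": 0,"rz": 0,"claw": 0.04},
    {"tx": 0,"ty": 0,"tz": -0.044,"rx": 0,"ry": 0,"rz": 0,"claw": 0.04},
    {"tx": 0,"ty": 0,"tz": -0.044,"rx": 0,"ry": 0,"rz": 0,"claw": 0.04},
  ],
)

```text
clock: 3.5
eef_pos: [613.8, -263.4, 49.3]
tool_rot: [-3.141, 0.002, 2.906]
force: [-0.3, 0.2, 0.1]
width: 39.9
```

Call:
apply_moves(
  increments=[
    {"tx": 0,"ty": 0,"tz": -0.001,"rx": 0,"ry": 0,"rz": 0,"claw": 0.04},
    {"tx": 0,"ty": 0,"tz": -0.002,"rx": 0,"ry": 0,"rz": 0,"claw": 0.04},
    {"tx": 0,"ty": 0,"tz": -0.002,"rx": 0,"ry": 0,"rz": 0,"claw": 0.04},
    {"tx": 0,"ty": 0,"tz": -0.002,"rx": 0,"ry": 0,"rz": 0,"claw": 0.04},
  ],
)

```text
clock: 3.9
eef_pos: [612.8, -262.9, 45.7]
tool_rot: [3.142, -0.0, 2.906]
force: [0.3, -0.0, 0.1]
width: 39.6
```

Call:
apply_moves(
  increments=[
    {"tx": 0,"ty": 0,"tz": -0.001,"rx": 0,"ry": 0,"rz": 0,"claw": 0.04},
    {"tx": 0,"ty": 0,"tz": -0.0015,"rx": 0,"ry": 0,"rz": 0,"claw": 0.04},
    {"tx": 0,"ty": 0,"tz": -0.0015,"rx": 0,"ry": 0,"rz": 0,"claw": 0.04},
  ],
)

```text
clock: 4.2
eef_pos: [612.8, -262.9, 44.1]
tool_rot: [3.142, -0.0, 2.906]
force: [-0.2, 0.7, 0.5]
width: 40.3
```

Call:
apply_moves(
  increments=[
    {"tx": 0,"ty": 0,"tz": -0.001,"rx": 0,"ry": 0,"rz": 0,"claw": 0.04},
    {"tx": 0,"ty": 0,"tz": -0.0015,"rx": 0,"ry": 0,"rz": 0,"claw": 0.04},
    {"tx": 0,"ty": 0,"tz": -0.0015,"rx": 0,"ry": 0,"rz": 0,"claw": 0.04},
  ],
)

```text
clock: 4.5
eef_pos: [612.9, -263.0, 43.6]
tool_rot: [3.142, 0.0, 2.906]
force: [-1.6, 1.0, 6.6]
width: 40.0
```

Call:
apply_moves(
  increments=[
    {"tx": 0,"ty": 0,"tz": 0.002,"rx": 0,"ry": 0,"rz": 0,"claw": 0.04},
    {"tx": -0.01,"ty": 0.0023,"tz": 0.002,"rx": 0,"ry": 0,"rz": 0,"claw": 0.04},
    {"tx": -0.016,"ty": 0.0037,"tz": 0.002,"rx": 0,"ry": 0,"rz": 0,"claw": 0.04},
    {"tx": -0.022,"ty": 0.0051,"tz": 0.002,"rx": 0,"ry": 0,"rz": 0,"claw": 0.04},
    {"tx": -0.028,"ty": 0.0065,"tz": 0.002,"rx": 0,"ry": 0,"rz": 0,"claw": 0.04},
    {"tx": -0.034,"ty": 0.008,"tz": 0.002,"rx": 0,"ry": 0,"rz": 0,"claw": 0.04},
    {"tx": -0.04,"ty": 0.0094,"tz": 0.002,"rx": 0,"ry": 0,"rz": 0,"claw": 0.04},
    {"tx": -0.046,"ty": 0.0108,"tz": 0.002,"rx": 0,"ry": 0,"rz": 0,"claw": 0.04},
    {"tx": -0.052,"ty": 0.0122,"tz": 0.002,"rx": 0,"ry": 0,"rz": 0,"claw": 0.04},
    {"tx": -0.058,"ty": 0.0136,"tz": 0.002,"rx": 0,"ry": 0,"rz": 0,"claw": 0.04},
    {"tx": -0.0633,"ty": 0.0148,"tz": 0.002,"rx": 0,"ry": 0,"rz": 0,"claw": 0.04},
    {"tx": -0.0633,"ty": 0.0148,"tz": 0.002,"rx": 0,"ry": 0,"rz": 0,"claw": 0.04},
  ],
)

```text
clock: 5.7
eef_pos: [548.3, -248.0, 44.7]
tool_rot: [3.141, -0.002, 2.905]
force: [-0.3, 0.1, -0.7]
width: 40.0
```

Run:
```python
from h import *
a=snap('scene','e1.png');b=snap('top','e2.png')
s=read_state();print(s['eef_pos'],s['force'])
f=lambda i:cv2.resize(i,None,fx=4,fy=4,interpolation=cv2.INTER_CUBIC)
cv2.imwrite('pics/e.png',np.hstack([f(a[170:290,110:210]),f(b[175:295,300:395])])[:,:,::-1])
```

```text
[ 549.08483252 -248.05032246   44.68532215] [ 0.66069914 -0.26001828  0.59024362]
```

View pics/e.png

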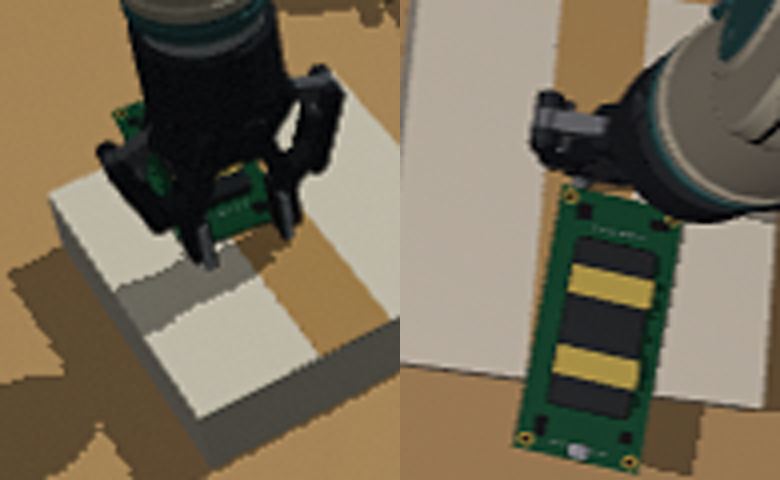

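Run:
```python
from h import *
g=lambda u,v,z:ray('top',((u-400)/4+299.6,v/4+174.6),z)[:2].round(1)
print(g(514,446,48),g(636,473,48),g(563,187,48),g(684,222,48)); print('edge',g(402,364,45),g(764,408,45))
```

```text
[ 416.2 -184.9] [ 402.4 -243.8] [ 542.9 -215.2] [ 524.5 -275. ]
edge [ 456.6 -131.9] [ 432.6 -309.7]
```

Call:
apply_moves(
  increments=[
    {"tx": -0.0025,"ty": 0.0006,"tz": 0,"rx": 0,"ry": 0,"rz": 0,"claw": 0.04},
    {"tx": -0.0045,"ty": 0.001,"tz": 0,"rx": 0,"ry": 0,"rz": 0,"claw": 0.04},
    {"tx": -0.0045,"ty": 0.001,"tz": 0,"rx": 0,"ry": 0,"rz": 0,"claw": 0.04},
    {"tx": 0.008,"ty": -0.002,"tz": 0,"rx": 0,"ry": 0,"rz": 0,"claw": 0.04},
    {"tx": 0.01,"ty": -0.002,"tz": 0.035,"rx": 0,"ry": 0,"rz": 0,"claw": 0.04},
    {"tx": 0.01,"ty": -0.002,"tz": 0.08,"rx": 0,"ry": 0,"rz": 0,"claw": 0.04},
    {"tx": -0.03,"ty": 0.007,"tz": 0.08,"rx": 0,"ry": 0,"rz": 0,"claw": 0.085},
    {"tx": -0.075,"ty": 0.018,"tz": 0.08,"rx": 0,"ry": 0,"rz": 0,"claw": 0.085},
    {"tx": -0.115,"ty": 0.028,"tz": 0.08,"rx": 0,"ry": 0,"rz": 0,"claw": 0.085},
    {"tx": -0.13,"ty": 0.0315,"tz": 0.07,"rx": 0,"ry": 0,"rz": 0,"claw": 0.085},
    {"tx": -0.13,"ty": 0.0315,"tz": 0.06,"rx": 0,"ry": 0,"rz": 0,"claw": 0.085},
    {"tx": -0.13,"ty": 0.0315,"tz": 0.06,"rx": 0,"ry": 0,"rz": 0,"claw": 0.085},
  ],
)

```text
clock: 7.0
eef_pos: [419.9, -216.7, 104.0]
tool_rot: [3.141, -0.001, 2.906]
force: [0.6, -0.1, 0.1]
width: 85.3
```

Run:
```python
from h import *
a=snap('scene','f1.png');b=snap('top','f2.png')
s=read_state();print(s['eef_pos'],s['force'],s['width'])
f=lambda i:cv2.resize(i,None,fx=4,fy=4,interpolation=cv2.INTER_CUBIC)
cv2.imwrite('pics/f.png',np.hstack([f(a[170:290,100:200]),f(b[175:295,300:395])])[:,:,::-1])
```

```text
[ 421.13950561 -217.04464346  104.55823105] [0.12986298 0.49929272 0.07039905] 84.79449982642869
```

View pics/f.png

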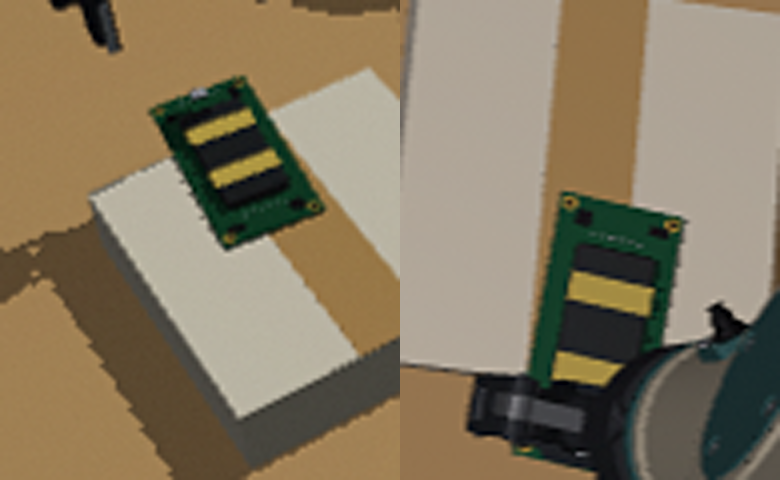

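Run:
```python
from h import *
g=lambda u,v,z:ray('top',((u-400)/4+299.6,v/4+174.6),z)[:2].round(1)
print(g(563,192,48),g(685,222,48))
s=lambda u,v,z:ray('scene',(u/4+99.6,v/4+169.6),z)[:2].round(1)
print('near',s(148,107,48),s(243,75,48),'far',s(228,248,48),s(327,208,48)); print(proj('scene',[419.9,-216.7,117]),proj('scene',[408,-259,117]))
```

```text
[ 540.4 -215.1] [ 524.5 -275.5]
near [ 398.8 -244.6] [ 414.9 -185.4] far [ 530.  -274.9] [ 543.3 -215.1]
[[146.28598735 174.06591003]] [[128.12141113 179.81380879]]
```

Call:
apply_moves(
  increments=[
    {"tx": 0,"ty": -0.001,"tz": -0.03,"rx": 0,"ry": 0,"rz": 0,"claw": 0.085},
    {"tx": 0,"ty": -0.001,"tz": -0.06,"rx": 0,"ry": 0,"rz": 0,"claw": 0.085},
    {"tx": 0,"ty": -0.001,"tz": -0.079,"rx": 0,"ry": 0,"rz": 0,"claw": 0.085},
    {"tx": 0,"ty": -0.001,"tz": -0.079,"rx": 0,"ry": 0,"rz": 0,"claw": 0.085},
    {"tx": 0,"ty": -0.001,"tz": -0.079,"rx": 0,"ry": 0,"rz": 0,"claw": 0.085},
    {"tx": 0,"ty": -0.001,"tz": -0.079,"rx": 0,"ry": 0,"rz": 0,"claw": 0.055},
    {"tx": 0,"ty": -0.001,"tz": -0.079,"rx": 0,"ry": 0,"rz": 0,"claw": 0.055},
    {"tx": 0,"ty": -0.001,"tz": -0.079,"rx": 0,"ry": 0,"rz": 0,"claw": 0.055},
    {"tx": 0,"ty": -0.001,"tz": -0.079,"rx": 0,"ry": 0,"rz": 0,"claw": 0.055},
    {"tx": 0,"ty": -0.001,"tz": -0.079,"rx": 0,"ry": 0,"rz": 0,"claw": 0.055},
  ],
)

```text
clock: 8.1
eef_pos: [420.6, -218.1, 26.9]
tool_rot: [-3.141, 0.003, 2.906]
force: [-0.6, -0.4, 5.2]
width: 59.9
```

Call:
apply_moves(
  increments=[
    {"tx": 0,"ty": 0,"tz": 0.01,"rx": 0,"ry": 0,"rz": 0,"claw": 0.055},
    {"tx": 0,"ty": 0,"tz": 0.03,"rx": 0,"ry": 0,"rz": 0,"claw": 0.055},
    {"tx": 0,"ty": 0,"tz": 0.06,"rx": 0,"ry": 0,"rz": 0,"claw": 0.055},
    {"tx": 0,"ty": 0,"tz": 0.09,"rx": 0,"ry": 0,"rz": 0,"claw": 0.055},
    {"tx": 0,"ty": 0,"tz": 0.11,"rx": 0,"ry": 0,"rz": 0,"claw": 0.055},
    {"tx": 0,"ty": 0,"tz": 0.12,"rx": 0,"ry": 0,"rz": 0,"claw": 0.055},
    {"tx": 0,"ty": 0,"tz": 0.12,"rx": 0,"ry": 0,"rz": 0,"claw": 0.055},
    {"tx": 0,"ty": 0,"tz": 0.12,"rx": 0,"ry": 0,"rz": 0,"claw": 0.055},
    {"tx": 0,"ty": 0,"tz": 0.12,"rx": 0,"ry": 0,"rz": 0,"claw": 0.055},
    {"tx": 0,"ty": 0,"tz": 0.12,"rx": 0,"ry": 0,"rz": 0,"claw": 0.055},
  ],
)

```text
clock: 9.1
eef_pos: [418.9, -217.3, 144.8]
tool_rot: [3.141, -0.002, 2.906]
force: [0.8, 1.0, -1.1]
width: 59.9
```

```bash
cat >> h.py <<'E'
def ft(n):
    F=[];T=[]
    for i in range(n):
        im=get_image('scene');s=read_state();F.append(s['force']);T.append(s['torque'])
    print('F',np.mean(F,0).round(3),np.std(F,0).round(3),'T',np.mean(T,0).round(4),np.std(T,0).round(4),s['eef_pos'].round(1),s['tool_rot'].round(4),s['width'],s['clock'])
    return im
E
python3 - <<'E'
from h import *
a=ft(20);b=get_image('top')
cv2.imwrite('pics/g1.png',a[:,:,::-1])
f=lambda i:cv2.resize(i,None,fx=4,fy=4,interpolation=cv2.INTER_CUBIC)
cv2.imwrite('pics/g.png',np.hstack([f(a[120:240,100:200]),f(b[175:295,300:395])])[:,:,::-1])
E
```

```text
F [ 0.196 -0.013 -1.203] [0.549 0.37  0.403] T [ 0.0001  0.0687 -0.0004] [0.0273 0.0308 0.0323] [ 419.5 -217.7  145.8] [-3.1416  0.      2.9058] 59.60932909523153 10.1
```

View pics/g.png

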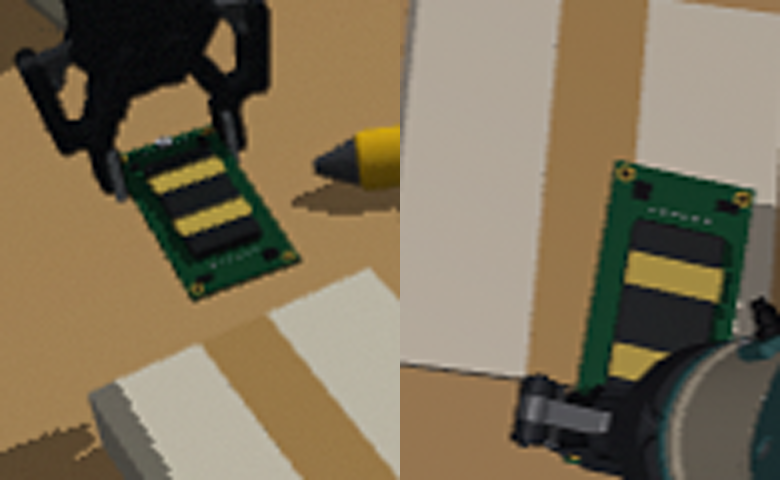

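```bash
cat >> h.py <<'E'
LOC=np.array([[66,31,3],[66,-31,3],[-66,-31,3],[-66,31,3.]])
def fitboard(obs,x0,roll0=True):
    # obs: list (cam, corner idx, u, v); p=x,y,z,yaw,pitch,roll of underside middle
    def f(p):
        P=LOC@Ro.from_euler('xyz',[p[5],p[4],p[3]]).as_matrix().T+p[:3]
        e=np.concatenate([proj(c,P[i])[0]-[u,v] for c,i,u,v in obs])
        return np.r_[e,p[5]/.02,p[4]/.3]
    r=least_squares(f,x0);return r.x.round(3),r.fun[:-2].round(1)
E
python3 - <<'E'
from h import *
t=lambda u,v:((u-400)/4+299.6,v/4+174.6)
s=lambda u,v:(u/4+99.6,v/4+119.6)
obs=[('top',0,*t(617,159)),('top',1,*t(755,190)),('scene',1,*s(194,301)),('scene',0,*s(301,262)),('scene',2,*s(120,155))]
print(fitboard(obs,[470,-228,165,-.235,0,0]))
ft(50)
E
```

```text
(array([ 4.70332e+02, -2.27314e+02,  1.59768e+02, -2.67000e-01,
        2.80000e-02,  1.00000e-03]), array([-0.2, -0.7, -0.3,  0.4, -0.6, -0.3,  0.3,  0.2, -0.5,  0.1]))
F [ 0.032  0.161 -1.358] [0.518 0.458 0.454] T [0.011  0.079  0.0016] [0.0226 0.0304 0.0254] [ 419.5 -217.7  145.8] [-3.1416 -0.      2.9057] 59.627615966441034 12.65
```

Call:
apply_moves(
  increments=[
    {"tx": 0.005,"ty": 0.02,"tz": 0,"rx": 0,"ry": 0,"rz": 0,"claw": 0.055},
    {"tx": 0.014,"ty": 0.06,"tz": 0,"rx": 0,"ry": 0,"rz": 0,"claw": 0.055},
    {"tx": 0.024,"ty": 0.105,"tz": 0,"rx": 0,"ry": 0,"rz": 0,"claw": 0.055},
    {"tx": 0.034,"ty": 0.15,"tz": 0,"rx": 0,"ry": 0,"rz": 0,"claw": 0.055},
    {"tx": 0.045,"ty": 0.195,"tz": 0,"rx": 0,"ry": 0,"rz": 0,"claw": 0.055},
    {"tx": 0.055,"ty": 0.24,"tz": 0,"rx": 0,"ry": 0,"rz": 0,"claw": 0.055},
    {"tx": 0.065,"ty": 0.285,"tz": 0,"rx": 0,"ry": 0,"rz": 0,"claw": 0.055},
    {"tx": 0.075,"ty": 0.33,"tz": 0,"rx": 0,"ry": 0,"rz": 0,"claw": 0.055},
    {"tx": 0.086,"ty": 0.375,"tz": 0,"rx": 0,"ry": 0,"rz": 0,"claw": 0.055},
    {"tx": 0.095,"ty": 0.415,"tz": 0,"rx": 0,"ry": 0,"rz": 0,"claw": 0.055},
    {"tx": 0.1005,"ty": 0.4402,"tz": 0,"rx": 0,"ry": 0,"rz": 0,"claw": 0.055},
    {"tx": 0.1005,"ty": 0.4402,"tz": 0,"rx": 0,"ry": 0,"rz": 0,"claw": 0.055},
  ],
)

```text
clock: 13.85
eef_pos: [520.1, 228.5, 145.5]
tool_rot: [3.138, 0.0, 2.913]
force: [-0.8, 0.2, -1.9]
width: 59.6
```

Call:
apply_moves(
  increments=[
    {"tx": 0,"ty": 0,"tz": -0.03,"rx": 0,"ry": 0,"rz": 0,"claw": 0.055},
    {"tx": 0,"ty": 0,"tz": -0.055,"rx": 0,"ry": 0,"rz": 0,"claw": 0.055},
    {"tx": 0,"ty": 0,"tz": -0.07,"rx": 0,"ry": 0,"rz": 0,"claw": 0.055},
    {"tx": 0,"ty": 0,"tz": -0.075,"rx": 0,"ry": 0,"rz": 0,"claw": 0.055},
    {"tx": 0,"ty": 0,"tz": -0.075,"rx": 0,"ry": 0,"rz": 0,"claw": 0.055},
    {"tx": 0,"ty": 0,"tz": -0.075,"rx": 0,"ry": 0,"rz": 0,"claw": 0.055},
    {"tx": 0,"ty": 0,"tz": -0.075,"rx": 0,"ry": 0,"rz": 0,"claw": 0.055},
  ],
)

```text
clock: 14.55
eef_pos: [520.7, 222.6, 71.8]
tool_rot: [3.14, 0.001, 2.906]
force: [-0.5, -0.5, -0.2]
width: 59.7
```

Run:
```python
from h import *
a=ft(4);b=get_image('top')
cv2.imwrite('pics/i1.png',a[:,:,::-1]);cv2.imwrite('pics/i2.png',b[:,:,::-1])
f=lambda i:cv2.resize(i,None,fx=4,fy=4,interpolation=cv2.INTER_CUBIC)
print(proj('scene',[572,210,72]),proj('top',[572,210,72]))
cv2.imwrite('pics/i.png',np.hstack([f(a[80:200,263:363]),f(b[145:265,85:185])])[:,:,::-1])
```

```text
F [ 0.1    0.108 -1.458] [0.482 0.537 0.465] T [ 0.0317  0.0671 -0.0005] [0.0176 0.0178 0.0209] [520.3 222.7  71.3] [3.1410e+00 7.0000e-04 2.9058e+00] 59.808101282808664 14.75
[[314.57709375 142.14238652]] [[124.16998456 207.69766529]]
```

View pics/i.png

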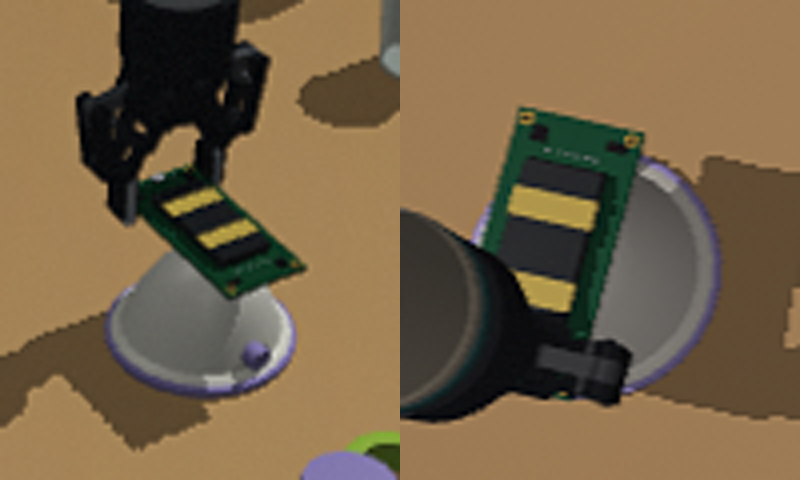

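Call:
apply_moves(
  increments=[
    {"tx": 0,"ty": 0,"tz": -0.007,"rx": 0,"ry": 0,"rz": 0,"claw": 0.055},
    {"tx": 0,"ty": 0,"tz": -0.01,"rx": 0,"ry": 0,"rz": 0,"claw": 0.055},
    {"tx": 0,"ty": 0,"tz": -0.01,"rx": 0,"ry": 0,"rz": 0,"claw": 0.055},
    {"tx": 0,"ty": 0,"tz": -0.01,"rx": 0,"ry": 0,"rz": 0,"claw": 0.055},
  ],
)

```text
clock: 15.2
eef_pos: [519.9, 222.4, 60.5]
tool_rot: [-3.141, -0.0, 2.906]
force: [0.1, 0.3, -1.8]
width: 59.9
```

Call:
apply_moves(
  increments=[
    {"tx": 0,"ty": 0,"tz": -0.002,"rx": 0,"ry": 0,"rz": 0,"claw": 0.055},
    {"tx": 0,"ty": 0,"tz": -0.002,"rx": 0,"ry": 0,"rz": 0,"claw": 0.055},
  ],
)

```text
clock: 15.4
eef_pos: [520.0, 222.5, 58.6]
tool_rot: [-3.141, -0.0, 2.906]
force: [0.7, 0.1, -1.1]
width: 59.8
```

Call:
apply_moves(
  increments=[
    {"tx": 0,"ty": 0,"tz": -0.0015,"rx": 0,"ry": 0,"rz": 0,"claw": 0.055},
    {"tx": 0,"ty": 0,"tz": -0.0015,"rx": 0,"ry": 0,"rz": 0,"claw": 0.055},
  ],
)

```text
clock: 15.6
eef_pos: [519.9, 222.5, 57.1]
tool_rot: [-3.141, -0.0, 2.906]
force: [-0.4, -0.4, -1.3]
width: 59.8
```

Call:
apply_moves(
  increments=[
    {"tx": 0,"ty": 0,"tz": -0.001,"rx": 0,"ry": 0,"rz": 0,"claw": 0.055},
    {"tx": 0,"ty": 0,"tz": -0.001,"rx": 0,"ry": 0,"rz": 0,"claw": 0.055},
  ],
)

```text
clock: 15.8
eef_pos: [519.9, 222.5, 56.2]
tool_rot: [-3.141, -0.0, 2.906]
force: [-0.7, -0.2, -0.8]
width: 59.8
```

Call:
apply_moves(
  increments=[
    {"tx": 0,"ty": 0,"tz": -0.001,"rx": 0,"ry": 0,"rz": 0,"claw": 0.055},
    {"tx": 0,"ty": 0,"tz": -0.001,"rx": 0,"ry": 0,"rz": 0,"claw": 0.055},
  ],
)

```text
clock: 16.0
eef_pos: [520.1, 222.6, 55.3]
tool_rot: [3.141, 0.0, 2.906]
force: [-0.2, 1.1, -0.9]
width: 59.6
```

Call:
apply_moves(
  increments=[
    {"tx": 0,"ty": 0,"tz": -0.001,"rx": 0,"ry": 0,"rz": 0,"claw": 0.055},
    {"tx": 0,"ty": 0,"tz": -0.001,"rx": 0,"ry": 0,"rz": 0,"claw": 0.055},
  ],
)

```text
clock: 16.2
eef_pos: [520.1, 222.6, 54.3]
tool_rot: [3.141, 0.0, 2.906]
force: [-1.2, -0.2, 1.5]
width: 59.5
```

Call:
apply_moves(
  increments=[
    {"tx": 0,"ty": 0,"tz": -0.001,"rx": 0,"ry": 0,"rz": 0,"claw": 0.055},
    {"tx": 0,"ty": 0,"tz": -0.001,"rx": 0,"ry": 0,"rz": 0,"claw": 0.055},
  ],
)

```text
clock: 16.4
eef_pos: [520.1, 222.6, 53.4]
tool_rot: [3.141, 0.0, 2.906]
force: [-0.6, -0.0, 2.6]
width: 59.7
```

Call:
apply_moves(
  increments=[
    {"tx": 0,"ty": 0,"tz": 0.001,"rx": 0,"ry": 0,"rz": 0,"claw": 0.055},
    {"tx": 0,"ty": 0,"tz": 0.001,"rx": 0,"ry": 0,"rz": 0,"claw": 0.055},
    {"tx": 0,"ty": 0,"tz": 0.001,"rx": 0,"ry": 0,"rz": 0,"claw": 0.085},
    {"tx": 0,"ty": 0,"tz": 0.001,"rx": 0,"ry": 0,"rz": 0,"claw": 0.085},
    {"tx": 0,"ty": 0,"tz": 0.001,"rx": 0,"ry": 0,"rz": 0,"claw": 0.085},
    {"tx": 0,"ty": 0,"tz": 0.001,"rx": 0,"ry": 0,"rz": 0,"claw": 0.085},
    {"tx": 0,"ty": 0,"tz": 0.001,"rx": 0,"ry": 0,"rz": 0,"claw": 0.085},
    {"tx": 0,"ty": 0,"tz": 0.001,"rx": 0,"ry": 0,"rz": 0,"claw": 0.085},
    {"tx": 0,"ty": 0,"tz": 0.001,"rx": 0,"ry": 0,"rz": 0,"claw": 0.085},
    {"tx": 0,"ty": 0,"tz": 0.001,"rx": 0,"ry": 0,"rz": 0,"claw": 0.085},
  ],
)

```text
clock: 17.4
eef_pos: [520.0, 222.6, 54.3]
tool_rot: [3.142, -0.0, 2.906]
force: [0.2, 0.1, 0.4]
width: 84.8
```

```bash
cat >> h.py <<'E'
f4=lambda i,k=4:cv2.resize(i,None,fx=k,fy=k,interpolation=cv2.INTER_CUBIC)
def look(n):
    a1=get_image('scene')
    for i in range(8): get_image('scene')
    a=get_image('scene');b=get_image('top')
    cv2.imwrite(f'pics/{n}1.png',a[:,:,::-1]);cv2.imwrite(f'pics/{n}2.png',b[:,:,::-1])
    cv2.imwrite(f'pics/{n}.png',np.hstack([f4(a[95:175,263:363]),f4(b[145:225,85:185])])[:,:,::-1])
    d=np.abs(a.astype(int)-a1)[95:175,263:363].max(2);print('moved px',(d>25).sum(),read_state()['clock'])
E
python3 - <<'E'
from h import *
look('j')
E
```

```text
moved px 2 17.95
```

View pics/j.png

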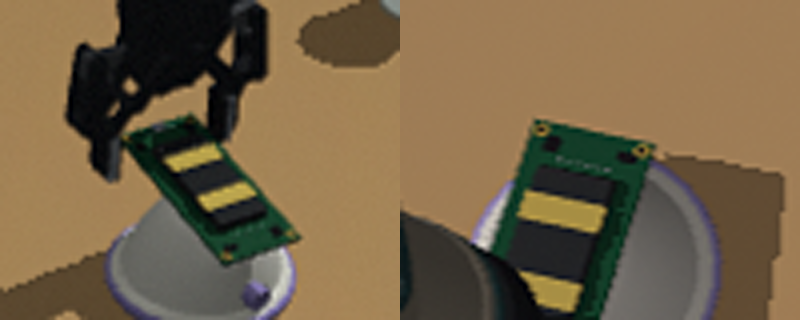

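Call:
apply_moves(
  increments=[
    {"tx": 0,"ty": 0,"tz": 0.01,"rx": 0,"ry": 0,"rz": 0,"claw": 0.085},
    {"tx": 0,"ty": 0,"tz": 0.03,"rx": 0,"ry": 0,"rz": 0,"claw": 0.085},
    {"tx": 0,"ty": 0,"tz": 0.06,"rx": 0,"ry": 0,"rz": 0,"claw": 0.085},
    {"tx": -0.02,"ty": 0,"tz": 0.1,"rx": 0,"ry": 0,"rz": 0,"claw": 0.085},
    {"tx": -0.05,"ty": 0.02,"tz": 0.12,"rx": 0,"ry": 0,"rz": 0,"claw": 0.085},
    {"tx": -0.07,"ty": 0.06,"tz": 0.12,"rx": 0,"ry": 0,"rz": 0,"claw": 0.085},
    {"tx": -0.08,"ty": 0.1,"tz": 0.12,"rx": 0,"ry": 0,"rz": 0,"claw": 0.085},
    {"tx": -0.08,"ty": 0.13,"tz": 0.12,"rx": 0,"ry": 0,"rz": 0,"claw": 0.085},
    {"tx": -0.08,"ty": 0.13,"tz": 0.12,"rx": 0,"ry": 0,"rz": 0,"claw": 0.085},
  ],
)

```text
clock: 18.85
eef_pos: [438.6, 358.6, 175.1]
tool_rot: [3.137, -0.0, 2.913]
force: [-0.7, 0.7, 0.4]
width: 85.3
```

```bash
cat >> h.py <<'E'
BOX=np.array([[x,y,z] for x in(-66,66) for y in(-31,31) for z in(0,3.)])
C0=np.array([572,210,30.])
def contour(im,c,r=45,k=4):
    # board silhouette: green / yellow bars / pack, filled
    s=f4(im[c[1]-r:c[1]+r,c[0]-r:c[0]+r].astype(np.uint8),k).astype(int)
    g=((s[...,1]>s[...,0]*1.25)&(s[...,1]>s[...,2]*1.1)&(s[...,1]<150)).astype(np.uint8)
    n,l,st,_=cv2.connectedComponentsWithStats(g);g=(l==1+st[1:,4].argmax()).astype(np.uint8)
    h=cv2.convexHull(max(cv2.findContours(g,0,2)[0],key=cv2.contourArea))
    m=cv2.fillConvexPoly(np.zeros_like(g),h,1)
    q=cv2.approxPolyDP(h,8,True)
    p=cv2.findContours(m,0,1)[0][0][:,0].astype(float)
    return (p+.5)/k-.5+np.array(c)-r,m
def fitpose(ims,x0=(570,210,0,-.235,0,0),sr=.3):
    cs={n:contour(im,c)[0] for n,im,c in ims}
    def err(p,raw=False):
        R=Ro.from_euler('xyz',[p[5],p[4],p[3]]).as_matrix()
        o=np.array([p[0],p[1],0]);nrm=R[:,2]; o[2]=(42+p[2]-nrm[:2]@(o-C0)[:2])/nrm[2]+C0[2]
        e=[]
        for n,c in cs.items():
            h=cv2.convexHull(proj(n,BOX@R.T+o).astype(np.float32))
            e.append([cv2.pointPolygonTest(h,tuple(map(float,q)),True) for q in c[::2]])
        if raw:return o,[np.mean(np.abs(x)) for x in e]
        return np.r_[np.concatenate(e),np.array([p[2]/2,p[5]/sr])*5]
    r=least_squares(err,x0,loss='soft_l1',f_scale=.5,diff_step=1e-4)
    return r.x,err(r.x,True)
def measure(n,vis=True):
    a=get_image('scene');b=get_image('top')
    cv2.imwrite(f'pics/{n}1.png',a[:,:,::-1]);cv2.imwrite(f'pics/{n}2.png',b[:,:,::-1])
    V=(('scene',a,(314,140)),('top',b,(124,207)))
    for k in((0,1),(0,),(1,)):
        x,(o,e)=fitpose([V[i] for i in k]);print(k,x.round(3),'z',o[2].round(1),np.round(e,2))
    cv2.imwrite(f'pics/{n}.png',np.hstack([np.where(cv2.morphologyEx(contour(im,c)[1],cv2.MORPH_GRADIENT,np.ones((3,3)))[...,None]>0,[255,0,0],f4(im[c[1]-45:c[1]+45,c[0]-45:c[0]+45])) for _,im,c in V])[:,:,::-1])
    print(read_state()['clock'])
E
python3 - <<'E'
from h import *
measure('k')
E
```

```text
(0, 1) [ 5.69393e+02  2.11398e+02 -0.00000e+00 -2.90000e-01  0.00000e+00
  0.00000e+00] z 72.0 [1.23 0.5 ]
(0,) [ 5.70685e+02  2.10303e+02 -0.00000e+00 -2.50000e-01  1.30000e-01
  0.00000e+00] z 72.5 [0.39]
(1,) [ 5.69413e+02  2.11543e+02  0.00000e+00 -2.81000e-01  0.00000e+00
  0.00000e+00] z 72.0 [0.49]
18.95[ WARN:0@4.933] global loadsave.cpp:1063 imwrite_ Unsupported depth image for selected encoder is fallbacked to CV_8U.
```

View pics/k.png

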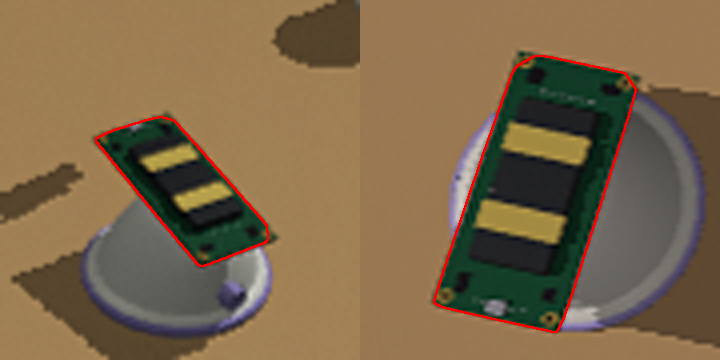

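```bash
cat >> h.py <<'E'
def fitc(S,T,bias=True):
    # corner lists in order LOC (px in full image), unknown per-camera shift allowed (calibration)
    def f(p,raw=False):
        P=LOC@Ro.from_euler('xyz',[p[5],p[4],p[3]]).as_matrix().T+p[:3]
        return np.r_[(proj('scene',P)+p[6:8]-S).ravel(),(proj('top',P)+p[8:10]-T).ravel(),p[6:]/1.0]
    r=least_squares(f,[570,210,72,-.25,.05,0,0,0,0,0],x_scale=[10,10,10,.1,.1,.1,1,1,1,1])
    J=np.linalg.inv(r.jac.T@r.jac);print(r.x.round(3),'sd(.4px)',(.4*np.sqrt(np.diag(J))[:6]).round(3),'\n',r.fun[:16].round(1))
E
python3 - <<'E'
from h import *
S=np.array([(275,238),(202,266),(95,137),(168,114)])/4+np.array([269,95])-.4
T=np.array([(158,53),(278,77),(197,333),(74,303)])/4+np.array([79,162])-.4
fitc(S,T)
E
sed -i "s/r=least_squares(err,x0,loss='soft_l1',f_scale=.5,diff_step=1e-4)/S=np.array([1,1,1,.02,.02,.02]);r=least_squares(lambda q:err(np.array(x0)+q*S),np.full(6,1.),loss='soft_l1',f_scale=.5,diff_step=.02);r.x=np.array(x0)+r.x*S/; s/and\*/\&/" h.py
python3 - <<'E'
from h import *
a=cv2.imread('pics/k1.png')[...,::-1];b=cv2.imread('pics/k2.png')[...,::-1]
V=(('scene',a,(314,140)),('top',b,(124,207)))
for k in((0,1),(0,),(1,)):
    x,(o,e)=fitpose([V[i] for i in k]);print(k,x.round(3),'z',o[2].round(1),np.round(e,2))
E
```

```text
[ 5.69479e+02  2.12127e+02  6.92450e+01 -2.35000e-01  1.57000e-01
 -5.10000e-02  7.00000e-03 -6.80000e-02  2.10000e-02 -3.60000e-02] sd(.4px) [0.744 0.942 1.607 0.005 0.011 0.018] 
 [ 0.6  0.2 -0.3 -0.2 -0.4  0.  -0.   0.1  0.2 -0.   0.1  0.1  0.2 -0.4
 -0.4  0.3]
(0, 1) [ 5.69734e+02  2.11568e+02 -1.55500e+00 -2.42000e-01  1.44000e-01
 -6.60000e-02] z 71.3 [0.18 0.15]
(0,) [ 5.70870e+02  2.10002e+02 -3.00000e-02 -2.54000e-01  1.34000e-01
 -6.80000e-02] z 72.6 [0.18]
(1,) [ 5.69497e+02  2.11106e+02 -2.90000e-02 -2.35000e-01  1.64000e-01
 -6.90000e-02] z 73.1 [0.15]
```

Call:
apply_moves(
  increments=[
    {"tx": 0.02,"ty": -0.035,"tz": 0,"rx": 0,"ry": 0,"rz": 0,"claw": 0.085},
    {"tx": 0.04,"ty": -0.07,"tz": 0,"rx": 0,"ry": 0,"rz": 0,"claw": 0.085},
    {"tx": 0.065,"ty": -0.105,"tz": 0,"rx": 0,"ry": 0,"rz": 0,"claw": 0.085},
    {"tx": 0.08,"ty": -0.13,"tz": 0,"rx": 0,"ry": 0,"rz": 0,"claw": 0.085},
    {"tx": 0.08,"ty": -0.13,"tz": 0,"rx": 0,"ry": 0,"rz": 0,"claw": 0.085},
    {"tx": 0.08,"ty": -0.13,"tz": 0,"rx": 0,"ry": 0,"rz": 0,"claw": 0.085},
    {"tx": 0.08,"ty": -0.13,"tz": -0.035,"rx": 0,"ry": 0,"rz": 0,"claw": 0.085},
    {"tx": 0.08,"ty": -0.13,"tz": -0.07,"rx": 0,"ry": 0,"rz": 0,"claw": 0.085},
    {"tx": 0.08,"ty": -0.13,"tz": -0.1,"rx": 0,"ry": 0,"rz": 0,"claw": 0.085},
    {"tx": 0.08,"ty": -0.13,"tz": -0.112,"rx": 0,"ry": 0,"rz": 0,"claw": 0.085},
    {"tx": 0.08,"ty": -0.13,"tz": -0.112,"rx": 0,"ry": 0,"rz": 0,"claw": 0.085},
    {"tx": 0.08,"ty": -0.13,"tz": -0.112,"rx": 0,"ry": 0,"rz": 0,"claw": 0.085},
  ],
)

```text
clock: 20.15
eef_pos: [520.5, 223.1, 63.2]
tool_rot: [3.141, 0.001, 2.906]
force: [0.3, -0.2, 0.2]
width: 84.9
```

Call:
apply_moves(
  increments=[
    {"tx": 0,"ty": 0,"tz": 0,"rx": 0,"ry": 0,"rz": 0,"claw": 0.055},
    {"tx": 0,"ty": 0,"tz": 0,"rx": 0,"ry": 0,"rz": 0,"claw": 0.055},
    {"tx": 0,"ty": 0,"tz": 0,"rx": 0,"ry": 0,"rz": 0,"claw": 0.055},
    {"tx": 0,"ty": 0,"tz": 0,"rx": 0,"ry": 0,"rz": 0,"claw": 0.055},
    {"tx": 0,"ty": 0,"tz": 0,"rx": 0,"ry": 0,"rz": 0,"claw": 0.055},
  ],
)

```text
clock: 20.65
eef_pos: [520.7, 223.0, 62.8]
tool_rot: [3.14, 0.001, 2.906]
force: [-0.3, 1.3, 1.4]
width: 59.5
```

Call:
apply_moves(
  increments=[
    {"tx": 0,"ty": 0,"tz": 0.008,"rx": 0,"ry": 0,"rz": 0,"claw": 0.055},
    {"tx": 0,"ty": 0,"tz": 0.02,"rx": 0,"ry": 0,"rz": 0,"claw": 0.055},
    {"tx": 0,"ty": 0,"tz": 0.02,"rx": 0,"ry": 0,"rz": 0,"claw": 0.055},
    {"tx": 0,"ty": 0,"tz": 0.02,"rx": 0,"ry": 0,"rz": 0,"claw": 0.055},
  ],
)

```text
clock: 21.05
eef_pos: [520.1, 222.6, 82.7]
tool_rot: [3.141, 0.0, 2.906]
force: [-0.4, -0.3, -1.8]
width: 59.6
```

Run:
```python
from h import *
a=ft(3);b=get_image('top')
cv2.imwrite('pics/l1.png',a[:,:,::-1]);cv2.imwrite('pics/l2.png',b[:,:,::-1])
cv2.imwrite('pics/l.png',np.hstack([f4(a[80:180,263:363]),f4(b[135:235,85:185])])[:,:,::-1])
```

```text
F [-0.076 -0.603 -1.694] [0.309 0.114 0.32 ] T [ 0.0421  0.0483 -0.0167] [0.0178 0.035  0.0033] [519.6 222.4  82. ] [-3.1412e+00 -7.0000e-04  2.9058e+00] 59.2772214698317 21.2
```

View pics/l.png

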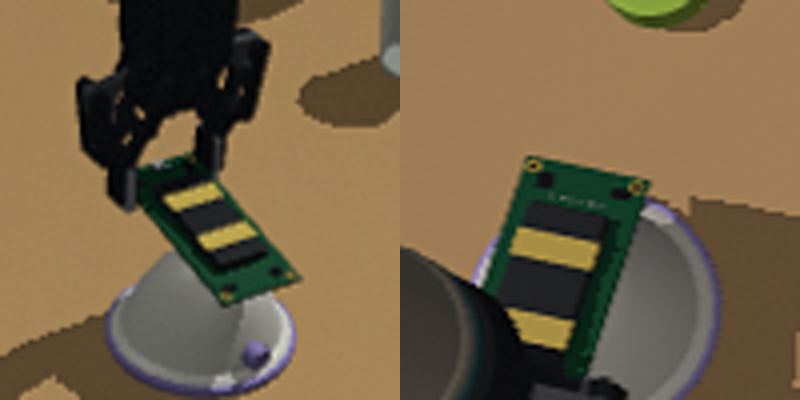

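Run:
```python
from h import *
t=lambda u,v:(u/4+84.6,v/4+134.6)
s=lambda u,v:(u/4+262.6,v/4+79.6)
obs=[('top',0,*t(127,154)),('top',1,*t(251,181)),('scene',1,*s(226,306)),('scene',0,*s(303,278)),('scene',3,*s(195,152))]
for p0 in (.15,): print(fitboard(obs,[570,211,92,-.24,p0,0]))
```

```text
(array([ 5.69044e+02,  2.11759e+02,  8.63180e+01, -2.45000e-01,
        1.61000e-01, -2.00000e-03]), array([-0. , -0.3, -0.3,  0.1, -0.4,  0.2,  0.1, -0.1, -0.2,  0. ]))
```

Call:
apply_moves(
  increments=[
    {"tx": 0,"ty": 0,"tz": 0.005,"rx": -0.2,"ry": -0.84,"rz": 0,"claw": 0.055},
    {"tx": -0.0038,"ty": -0.0013,"tz": 0.005,"rx": -0.405,"ry": -1.67,"rz": 0,"claw": 0.055},
    {"tx": -0.0038,"ty": -0.0013,"tz": 0.005,"rx": -0.405,"ry": -1.67,"rz": 0,"claw": 0.055},
    {"tx": -0.0038,"ty": -0.0013,"tz": -0.01,"rx": -0.405,"ry": -1.67,"rz": 0,"claw": 0.055},
    {"tx": -0.0038,"ty": -0.0013,"tz": -0.02,"rx": -0.405,"ry": -1.67,"rz": 0,"claw": 0.055},
    {"tx": -0.0038,"ty": -0.0013,"tz": -0.023,"rx": -0.405,"ry": -1.67,"rz": 0,"claw": 0.055},
    {"tx": -0.0038,"ty": -0.0013,"tz": -0.024,"rx": -0.405,"ry": -1.67,"rz": 0,"claw": 0.055},
    {"tx": -0.0038,"ty": -0.0013,"tz": -0.024,"rx": -0.405,"ry": -1.67,"rz": 0,"claw": 0.055},
    {"tx": -0.0038,"ty": -0.0013,"tz": -0.024,"rx": -0.405,"ry": -1.67,"rz": 0,"claw": 0.055},
  ],
)

```text
clock: 22.15
eef_pos: [516.6, 221.2, 58.6]
tool_rot: [3.141, 0.15, 2.905]
force: [-0.5, -0.1, -1.5]
width: 59.7
```

Call:
apply_moves(
  increments=[
    {"tx": 0,"ty": 0,"tz": -0.001,"rx": 0,"ry": 0,"rz": 0,"claw": 0.055},
    {"tx": 0,"ty": 0,"tz": -0.0015,"rx": 0,"ry": 0,"rz": 0,"claw": 0.055},
  ],
)

```text
clock: 22.35
eef_pos: [516.4, 221.3, 57.0]
tool_rot: [3.141, 0.15, 2.906]
force: [-0.7, 0.2, -1.4]
width: 59.7
```

Call:
apply_moves(
  increments=[
    {"tx": 0,"ty": 0,"tz": -0.001,"rx": 0,"ry": 0,"rz": 0,"claw": 0.055},
    {"tx": 0,"ty": 0,"tz": -0.001,"rx": 0,"ry": 0,"rz": 0,"claw": 0.055},
  ],
)

```text
clock: 22.55
eef_pos: [516.4, 221.3, 55.9]
tool_rot: [-3.142, 0.15, 2.906]
force: [-0.2, 0.7, 0.6]
width: 59.5
```

Call:
apply_moves(
  increments=[
    {"tx": 0,"ty": 0,"tz": -0.0005,"rx": 0,"ry": 0,"rz": 0,"claw": 0.055},
    {"tx": 0,"ty": 0,"tz": -0.0005,"rx": 0,"ry": 0,"rz": 0,"claw": 0.055},
  ],
)

```text
clock: 22.75
eef_pos: [516.4, 221.3, 55.4]
tool_rot: [-3.142, 0.15, 2.906]
force: [-0.3, -0.1, 1.4]
width: 59.8
```

Call:
apply_moves(
  increments=[
    {"tx": 0,"ty": 0,"tz": 0,"rx": 0,"ry": 0,"rz": 0,"claw": 0.085},
    {"tx": 0,"ty": 0,"tz": 0,"rx": 0,"ry": 0,"rz": 0,"claw": 0.085},
    {"tx": 0,"ty": 0,"tz": 0,"rx": 0,"ry": 0,"rz": 0,"claw": 0.085},
    {"tx": 0,"ty": 0,"tz": 0,"rx": 0,"ry": 0,"rz": 0,"claw": 0.085},
    {"tx": 0,"ty": 0,"tz": 0,"rx": 0,"ry": 0,"rz": 0,"claw": 0.085},
    {"tx": 0,"ty": 0,"tz": 0,"rx": 0,"ry": 0,"rz": 0,"claw": 0.085},
    {"tx": 0,"ty": 0,"tz": 0,"rx": 0,"ry": 0,"rz": 0,"claw": 0.085},
    {"tx": 0,"ty": 0,"tz": 0,"rx": 0,"ry": 0,"rz": 0,"claw": 0.085},
  ],
)

```text
clock: 23.55
eef_pos: [516.2, 221.3, 55.3]
tool_rot: [-3.141, 0.15, 2.906]
force: [-0.9, -0.2, 0.6]
width: 84.9
```

Call:
apply_moves(
  increments=[
    {"tx": 0,"ty": 0,"tz": 0.01,"rx": 0,"ry": 0,"rz": 0,"claw": 0.085},
    {"tx": 0,"ty": 0,"tz": 0.03,"rx": 0,"ry": 0,"rz": 0,"claw": 0.085},
    {"tx": 0,"ty": 0,"tz": 0.06,"rx": 0,"ry": 0,"rz": 0,"claw": 0.085},
    {"tx": -0.02,"ty": 0,"tz": 0.1,"rx": 0,"ry": 0,"rz": 0,"claw": 0.085},
    {"tx": -0.05,"ty": 0.02,"tz": 0.12,"rx": 0,"ry": 0,"rz": 0,"claw": 0.085},
    {"tx": -0.07,"ty": 0.06,"tz": 0.12,"rx": 0.405,"ry": 1.67,"rz": 0,"claw": 0.085},
    {"tx": -0.08,"ty": 0.1,"tz": 0.12,"rx": 0.405,"ry": 1.67,"rz": 0,"claw": 0.085},
    {"tx": -0.08,"ty": 0.13,"tz": 0.12,"rx": 0.405,"ry": 1.67,"rz": 0,"claw": 0.085},
    {"tx": -0.08,"ty": 0.13,"tz": 0.12,"rx": 0.405,"ry": 1.67,"rz": 0,"claw": 0.085},
  ],
)

```text
clock: 24.45
eef_pos: [435.2, 356.9, 176.0]
tool_rot: [3.137, -0.0, 2.912]
force: [-1.2, -0.8, -0.4]
width: 85.0
```

Run:
```python
from h import *
get_image('scene');measure('m')
measure('n')
```

```text
(0, 1) [ 5.63343e+02  2.10314e+02 -1.85000e+00 -2.45000e-01 -2.30000e-02
 -5.00000e-03] z 70.0 [0.37 0.15]
(0,) [ 5.64290e+02  2.07219e+02 -2.50000e-02 -2.24000e-01 -2.30000e-02
 -2.60000e-02] z 72.0 [0.35]
(1,) [ 5.63196e+02  2.09809e+02 -3.60000e-02 -2.36000e-01  1.20000e-02
 -0.00000e+00] z 72.1 [0.14]
24.6
(0, 1) [ 5.63352e+02  2.10347e+02 -1.84300e+00 -2.45000e-01 -2.20000e-02
 -7.00000e-03] z 70.0 [0.38 0.15]
(0,) [ 5.64277e+02  2.07267e+02 -3.90000e-02 -2.24000e-01 -2.30000e-02
 -2.50000e-02] z 71.9 [0.36]
(1,) [ 5.63192e+02  2.09868e+02 -4.30000e-02 -2.38000e-01  6.00000e-03
 -4.00000e-03] z 72.0 [0.14]
24.7[ WARN:0@7.120] global loadsave.cpp:1063 imwrite_ Unsupported depth image for selected encoder is fallbacked to CV_8U.
```

View pics/n.png

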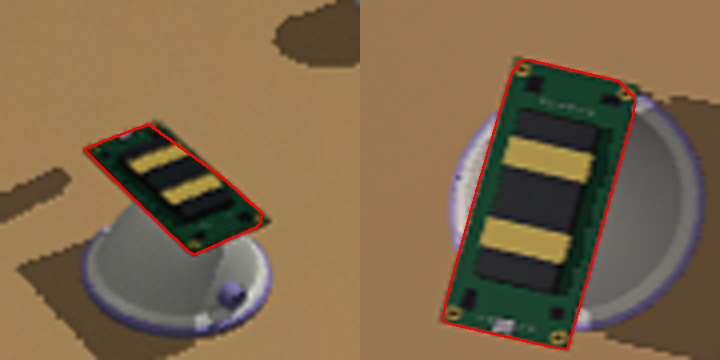

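```bash
python3 - <<'E' 2>/dev/null
import h
from h import *
S=np.array([(269,220),(195,255),(85,150),(157,121)])/4+np.array([269,95])-.4
T=np.array([(158,57),(278,88),(208,350),(82,320)])/4+np.array([79,162])-.4
fitc(S,T)
# improved contour: close threshold gaps with looser green
def contour2(im,c,r=45,k=4):
    s=f4(im[c[1]-r:c[1]+r,c[0]-r:c[0]+r].astype(np.uint8),k).astype(int)
    g=((s[...,1]>s[...,0]*1.0)&(s[...,1]>s[...,2]*1.0)&(s[...,1]<150)).astype(np.uint8)
    g=cv2.morphologyEx(g,cv2.MORPH_OPEN,np.ones((3,3),np.uint8))
    n,l,st,_=cv2.connectedComponentsWithStats(g);g=(l==1+st[1:,4].argmax()).astype(np.uint8)
    h_=cv2.convexHull(max(cv2.findContours(g,0,2)[0],key=cv2.contourArea))
    m=cv2.fillConvexPoly(np.zeros_like(g),h_,1)
    return (cv2.findContours(m,0,1)[0][0][:,0]+.5)/k-.5+np.array(c)-r,m
rd=lambda f:cv2.imread('pics/'+f)[...,::-1]
def go(A,B,ca,cb,x0):
  for cf in(h.contour,contour2):
    o0=h.contour;h.contour=cf
    V=(('scene',rd(A),ca),('top',rd(B),cb))
    for k in((0,1),(0,),(1,)):
        x,(o,e)=fitpose([V[i] for i in k],x0);print(A,k,x.round(3),'z',o[2].round(1),np.round(e,2))
    h.contour=o0
go('n1.png','n2.png',(314,140),(124,207),(564,210,0,-.24,0,0))
h.C0=np.array([524.3,-242,3.])
pa=proj('scene',[524,-242,47])[0].astype(int);pb=proj('top',[524,-242,47])[0].astype(int)
go('a.png','b.png',tuple(pa),tuple(pb),(524,-242,0,-.23,0,0))
E
```

```text
[ 5.63513e+02  2.10380e+02  6.81930e+01 -2.37000e-01 -4.00000e-03
  4.80000e-02  7.00000e-02 -1.49000e-01  9.20000e-02 -2.00000e-03] sd(.4px) [0.746 0.938 1.596 0.005 0.011 0.02 ] 
 [ 0.5  0.3 -0.5 -0.2 -0.4  0.1  0.3 -0.  -0.4  0.2  0.5 -0.3  0.1 -0.1
 -0.2  0.2]
n1.png (0, 1) [ 5.63352e+02  2.10347e+02 -1.84100e+00 -2.45000e-01 -2.20000e-02
 -7.00000e-03] z 70.0 [0.38 0.15]
n1.png (0,) [ 5.64281e+02  2.07259e+02 -2.80000e-02 -2.25000e-01 -2.30000e-02
 -2.50000e-02] z 71.9 [0.36]
n1.png (1,) [ 5.63193e+02  2.09869e+02 -5.00000e-02 -2.38000e-01  6.00000e-03
 -4.00000e-03] z 72.0 [0.14]
n1.png (0, 1) [ 5.63497e+02  2.10709e+02 -4.16800e+00 -2.38000e-01 -3.00000e-03
  1.68000e-01] z 68.1 [1.27 0.3 ]
n1.png (0,) [ 5.64831e+02  2.03554e+02  3.50000e-02 -2.27000e-01  2.00000e-03
  2.45000e-01] z 71.4 [0.98]
n1.png (1,) [ 5.63083e+02  2.09921e+02  1.54000e-01 -2.47000e-01 -4.10000e-02
  1.97000e-01] z 72.2 [0.21]
a.png (0, 1) [ 5.24526e+02 -2.42369e+02 -1.01100e+00 -2.38000e-01 -1.40000e-02
  3.00000e-02] z 44.0 [0.21 0.2 ]
a.png (0,) [ 5.25394e+02 -2.42910e+02 -3.50000e-02 -2.43000e-01 -1.80000e-02
 -1.00000e-02] z 45.0 [0.16]
a.png (1,) [ 5.24536e+02 -2.42093e+02 -6.10000e-02 -2.38000e-01  3.00000e-03
  6.80000e-02] z 45.0 [0.17]
a.png (0, 1) [ 5.24697e+02 -2.42427e+02 -7.43000e-01 -2.40000e-01  4.00000e-03
 -1.10000e-02] z 44.3 [0.29 0.29]
a.png (0,) [ 5.25708e+02 -2.43034e+02  9.60000e-02 -2.39000e-01  8.00000e-03
  3.20000e-02] z 45.1 [0.23]
a.png (1,) [ 5.24259e+02 -2.42045e+02  1.62000e-01 -2.29000e-01 -5.60000e-02
 -9.30000e-02] z 45.4 [0.16]
```

```bash
cat > reg.py <<'E'
from h import *
from functools import lru_cache
for n in('scene','top'): pass
_c={n:cam(n) for n in('scene','top')}
def pj(n,P):
    K,R,o=_c[n];q=(P-o)@R@K.T;return (q[:,:2]/q[:,2:]).astype(np.float32)
X,Y=np.meshgrid(np.arange(-72,72.1,1.5),np.arange(-37,37.1,1.5));X=X.ravel();Y=Y.ravel()
pk=(abs(X)<41)&(abs(Y)<19)
ed=(abs(X)<45)&(abs(Y)<24)&~pk        # pack flanks: skip
ob=(abs(X)>69)|(abs(Y)>34)
G=np.c_[X,Y,np.where(pk,11.,3.)][~ed&~((abs(X)>66)|(abs(Y)>31))]
def samp(n,im,p):
    P=G@Ro.from_euler('xyz',[p[5],p[4],p[3]]).as_matrix().T+p[:3]
    u=pj(n,P);g=cv2.GaussianBlur(im,(0,0),.8).astype(np.float32)
    v=cv2.remap(g,u[:,None,:1],u[:,None,1:],cv2.INTER_CUBIC).reshape(-1,3).ravel()
    return (v-v.mean())/v.std()
rd=lambda f:np.ascontiguousarray(cv2.imread('pics/'+f))
REF=[524.45,-242.3,45,-.238,0,0]
def reg(A,B,p0,cams=('scene','top')):
    ims={'scene':(rd('a.png'),rd(A)),'top':(rd('b.png'),rd(B))}
    rs={n:samp(n,ims[n][0],REF) for n in cams}
    S=np.array([1,1,1,.02,.02,.02])
    f=lambda q:np.concatenate([samp(n,ims[n][1],np.array(p0)+q*S)-rs[n] for n in cams])
    r=least_squares(f,np.full(6,.5),loss='soft_l1',f_scale=.3,diff_step=.1,max_nfev=60)
    cov=np.linalg.inv(r.jac.T@r.jac)*r.fun.var()*6
    print(A,cams,(np.array(p0)+r.x*S).round(3),'sd',(np.sqrt(np.diag(cov))*S).round(3),'rms',r.fun.std().round(3))
E
python3 - <<'E'
from reg import *
reg('k1.png','k2.png',[569.6,211.7,71.3,-.24,.14,-.06])
reg('n1.png','n2.png',[563.4,210.3,71,-.24,-.01,0])
reg('n1.png','n2.png',[563.4,210.3,71,-.24,0.03,0.05])
reg('n1.png','n2.png',[563.4,210.3,71,-.24,0.0,0.0],('scene',))
reg('m1.png','m2.png',[563.4,210.3,71,-.24,-.01,0])
E
```

```text
k1.png ('scene', 'top') [ 5.69335e+02  2.09940e+02  7.32160e+01 -2.40000e-01  1.52000e-01
 -4.10000e-02] sd [0.019 0.053 0.053 0.    0.001 0.002] rms 0.271
n1.png ('scene', 'top') [ 5.62973e+02  2.08718e+02  7.19090e+01 -2.39000e-01 -7.00000e-03
  3.30000e-02] sd [0.024 0.052 0.046 0.    0.    0.002] rms 0.273
n1.png ('scene', 'top') [ 5.62968e+02  2.08730e+02  7.18800e+01 -2.39000e-01 -7.00000e-03
  3.50000e-02] sd [0.025 0.049 0.045 0.    0.001 0.001] rms 0.273
n1.png ('scene',) [ 5.62197e+02  2.09596e+02  7.10150e+01 -2.41000e-01 -6.00000e-03
  3.00000e-02] sd [0.059 0.059 0.007 0.    0.001 0.003] rms 0.312
m1.png ('scene', 'top') [ 5.62966e+02  2.08717e+02  7.18990e+01 -2.39000e-01 -7.00000e-03
  3.30000e-02] sd [0.024 0.052 0.047 0.    0.    0.002] rms 0.274
```

Call:
apply_moves(
  increments=[
    {"tx": 0.02,"ty": -0.035,"tz": 0,"rx": 0,"ry": 0,"rz": 0,"claw": 0.085},
    {"tx": 0.04,"ty": -0.07,"tz": 0,"rx": 0,"ry": 0,"rz": 0,"claw": 0.085},
    {"tx": 0.063,"ty": -0.105,"tz": 0,"rx": 0,"ry": 0,"rz": 0,"claw": 0.085},
    {"tx": 0.0773,"ty": -0.1293,"tz": 0,"rx": 0,"ry": 0,"rz": 0,"claw": 0.085},
    {"tx": 0.0773,"ty": -0.1293,"tz": 0,"rx": 0,"ry": 0,"rz": 0,"claw": 0.085},
    {"tx": 0.0773,"ty": -0.1293,"tz": 0,"rx": 0,"ry": 0,"rz": 0,"claw": 0.085},
    {"tx": 0.0773,"ty": -0.1293,"tz": -0.035,"rx": 0,"ry": 0,"rz": 0,"claw": 0.085},
    {"tx": 0.0773,"ty": -0.1293,"tz": -0.07,"rx": 0,"ry": 0,"rz": 0,"claw": 0.085},
    {"tx": 0.0773,"ty": -0.1293,"tz": -0.1,"rx": 0,"ry": 0,"rz": 0,"claw": 0.085},
    {"tx": 0.0773,"ty": -0.1293,"tz": -0.1205,"rx": 0,"ry": 0,"rz": 0,"claw": 0.085},
    {"tx": 0.0773,"ty": -0.1293,"tz": -0.1205,"rx": 0,"ry": 0,"rz": 0,"claw": 0.085},
    {"tx": 0.0773,"ty": -0.1293,"tz": -0.1205,"rx": 0,"ry": 0,"rz": 0,"claw": 0.085},
  ],
)

```text
clock: 25.9
eef_pos: [513.1, 222.8, 55.0]
tool_rot: [3.142, -0.001, 2.907]
force: [0.9, -0.4, -0.2]
width: 85.0
```

Call:
apply_moves(
  increments=[
    {"tx": 0,"ty": 0,"tz": 0,"rx": 0,"ry": 0,"rz": 0,"claw": 0.085},
    {"tx": 0,"ty": 0,"tz": 0,"rx": 0,"ry": 0,"rz": 0,"claw": 0.055},
    {"tx": 0,"ty": 0,"tz": 0,"rx": 0,"ry": 0,"rz": 0,"claw": 0.055},
    {"tx": 0,"ty": 0,"tz": 0,"rx": 0,"ry": 0,"rz": 0,"claw": 0.055},
    {"tx": 0,"ty": 0,"tz": 0,"rx": 0,"ry": 0,"rz": 0,"claw": 0.055},
    {"tx": 0,"ty": 0,"tz": 0,"rx": 0,"ry": 0,"rz": 0,"claw": 0.055},
  ],
)

```text
clock: 26.5
eef_pos: [514.1, 222.3, 55.2]
tool_rot: [3.141, 0.001, 2.906]
force: [0.1, 1.0, 1.9]
width: 59.6
```

Call:
apply_moves(
  increments=[
    {"tx": 0,"ty": 0,"tz": 0.004,"rx": 0,"ry": 0,"rz": 0,"claw": 0.055},
    {"tx": 0,"ty": 0,"tz": 0.008,"rx": 0,"ry": 0,"rz": 0,"claw": 0.055},
    {"tx": 0.0005,"ty": 0.0011,"tz": 0.008,"rx": 0,"ry": 0,"rz": 0,"claw": 0.055},
    {"tx": 0.0005,"ty": 0.0011,"tz": 0.008,"rx": 0,"ry": 0,"rz": 0,"claw": 0.055},
    {"tx": 0.0005,"ty": 0.0011,"tz": 0.004,"rx": 0,"ry": 0,"rz": 0,"claw": 0.055},
    {"tx": 0.0005,"ty": 0.0011,"tz": 0.0025,"rx": 0,"ry": 0,"rz": 0,"claw": 0.055},
    {"tx": 0.0005,"ty": 0.0011,"tz": 0.0025,"rx": 0,"ry": 0,"rz": 0,"claw": 0.055},
  ],
)

```text
clock: 27.2
eef_pos: [513.9, 223.1, 56.9]
tool_rot: [-3.141, -0.0, 2.906]
force: [-0.4, -0.3, 0.5]
width: 59.2
```

Call:
apply_moves(
  increments=[
    {"tx": 0,"ty": 0,"tz": 0,"rx": 0,"ry": 0,"rz": 0,"claw": 0.055},
    {"tx": 0,"ty": 0,"tz": -0.0005,"rx": 0,"ry": 0,"rz": 0,"claw": 0.055},
  ],
)

```text
clock: 27.4
eef_pos: [513.9, 223.1, 56.8]
tool_rot: [-3.142, -0.0, 2.906]
force: [-0.1, 0.2, -0.5]
width: 59.5
```

Call:
apply_moves(
  increments=[
    {"tx": 0,"ty": 0,"tz": -0.0005,"rx": 0,"ry": 0,"rz": 0,"claw": 0.055},
    {"tx": 0,"ty": 0,"tz": -0.0005,"rx": 0,"ry": 0,"rz": 0,"claw": 0.055},
  ],
)

```text
clock: 27.6
eef_pos: [513.9, 223.1, 56.3]
tool_rot: [-3.142, -0.0, 2.906]
force: [-0.7, -0.2, 1.1]
width: 59.6
```

Touching; release, back away and measure.

Call:
apply_moves(
  increments=[
    {"tx": 0,"ty": 0,"tz": 0,"rx": 0,"ry": 0,"rz": 0,"claw": 0.085},
    {"tx": 0,"ty": 0,"tz": 0,"rx": 0,"ry": 0,"rz": 0,"claw": 0.085},
    {"tx": 0,"ty": 0,"tz": 0,"rx": 0,"ry": 0,"rz": 0,"claw": 0.085},
    {"tx": 0,"ty": 0,"tz": 0,"rx": 0,"ry": 0,"rz": 0,"claw": 0.085},
    {"tx": 0,"ty": 0,"tz": 0,"rx": 0,"ry": 0,"rz": 0,"claw": 0.085},
    {"tx": 0,"ty": 0,"tz": 0,"rx": 0,"ry": 0,"rz": 0,"claw": 0.085},
    {"tx": 0,"ty": 0,"tz": 0,"rx": 0,"ry": 0,"rz": 0,"claw": 0.085},
    {"tx": 0,"ty": 0,"tz": 0,"rx": 0,"ry": 0,"rz": 0,"claw": 0.085},
  ],
)

```text
clock: 28.4
eef_pos: [514.1, 223.0, 56.3]
tool_rot: [3.142, 0.0, 2.906]
force: [-0.4, 0.5, -0.1]
width: 84.8
```

Call:
apply_moves(
  increments=[
    {"tx": 0,"ty": 0,"tz": 0.01,"rx": 0,"ry": 0,"rz": 0,"claw": 0.085},
    {"tx": 0,"ty": 0,"tz": 0.03,"rx": 0,"ry": 0,"rz": 0,"claw": 0.085},
    {"tx": 0,"ty": 0,"tz": 0.06,"rx": 0,"ry": 0,"rz": 0,"claw": 0.085},
    {"tx": -0.02,"ty": 0,"tz": 0.1,"rx": 0,"ry": 0,"rz": 0,"claw": 0.085},
    {"tx": -0.05,"ty": 0.02,"tz": 0.12,"rx": 0,"ry": 0,"rz": 0,"claw": 0.085},
    {"tx": -0.07,"ty": 0.06,"tz": 0.12,"rx": 0,"ry": 0,"rz": 0,"claw": 0.085},
    {"tx": -0.08,"ty": 0.1,"tz": 0.12,"rx": 0,"ry": 0,"rz": 0,"claw": 0.085},
    {"tx": -0.08,"ty": 0.13,"tz": 0.12,"rx": 0,"ry": 0,"rz": 0,"claw": 0.085},
    {"tx": -0.08,"ty": 0.13,"tz": 0.12,"rx": 0,"ry": 0,"rz": 0,"claw": 0.085},
    {"tx": -0.08,"ty": 0.13,"tz": 0.12,"rx": 0,"ry": 0,"rz": 0,"claw": 0.085},
  ],
)

```text
clock: 29.4
eef_pos: [433.7, 353.3, 176.7]
tool_rot: [-3.141, 0.0, 2.907]
force: [-0.2, 0.0, 0.7]
width: 84.8
```

Run:
```python
from reg import *
for i in range(2):
    a=snap('scene',f'q{i}1.png');b=snap('top',f'q{i}2.png')
    reg(f'q{i}1.png',f'q{i}2.png',[563.4,209.5,72,-.24,0,0])
    for _ in range(6 if i==0 else 0): get_image('scene')
reg('q11.png','q12.png',[563.4,209.5,72,-.24,0,0],('scene',))
print(read_state()['clock'])
cv2.imwrite('pics/q.png',np.hstack([f4(a[95:185,269:359]),f4(b[162:252,79:169])])[:,:,::-1])
```

```text
q01.png ('scene', 'top') [ 5.62816e+02  2.09519e+02  7.20000e+01 -2.51000e-01 -1.60000e-02
  1.20000e-02] sd [0.028 0.006 0.001 0.001 0.001 0.001] rms 0.28
q11.png ('scene', 'top') [ 5.62815e+02  2.09572e+02  7.20000e+01 -2.40000e-01 -1.20000e-02
  9.00000e-03] sd [0.029 0.012 0.003 0.    0.001 0.001] rms 0.286
q11.png ('scene',) [ 5.63402e+02  2.09493e+02  7.23100e+01 -2.40000e-01 -1.40000e-02
  5.00000e-03] sd [0.003 0.005 0.031 0.    0.001 0.001] rms 0.315
29.9
```

View pics/q.png

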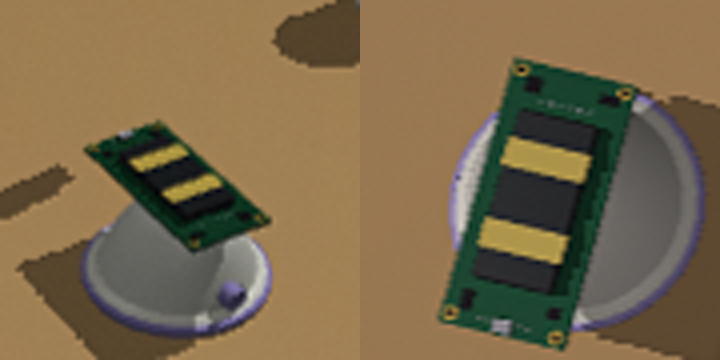

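Run:
```python
from cell import finish_job
print(finish_job())
```

```text
the job is handed in; nothing more can be done
None
```

The board now balances by itself on the crown of the shell, level to within about 1° by camera, with the gripper backed well away. I handed the job in at about 30 s on the clock.

- **Slide and grasp:** I pushed the board out over the carton's front edge with two fingertips. Overhang was about 36 mm in the picture; I then pushed about 4.5 mm more. I gripped it by its long edges near the -x end, clear of the pack.
- **First release:** the wrist torque suggested the balance point was at x ≈ +2 ± 3 mm. After the release the board stayed up but leaned about 8.5° in pitch and 2–4° in roll.
- **Corrections:** two regrips followed. The first left about -0.4° pitch and 1.9° roll, and the second shifted the board about 1.2 mm sideways.
- **Last check:** matching both cameras against the board lying flat on the carton gave pitch -0.7° and roll 0.5°, with the underside at 72 mm. A second pair of pictures about 0.4 s later put it in the same place and tilt to about 0.3°. Their yaw readings differed by about 0.6°, which I take as fit noise.

**What disagreed:**
- The torque estimate was about 6 mm short of the balance point that the first tilt implied, about x = +8 mm.
- My rougher contour and corner fits of tilt differed from the image matching by up to about 2–3° in roll. I trusted the matching because it gave the expected 72 mm height.

I kept the arm clear of the glue gun, bottle, flange and tape, but did not compare their positions before and after.

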